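Sort sealed hollow blanks from solid ones before forging

TASK

The three yellow-ended blanks look alike, but any of them may be sealed hollow tube, which would burst in the forge: feel by lifting which are which, and lay the heavy solid ones in the blue tray and the light hollow ones in the red box, each lying flat on the bottom, not on top of another. Then, with all three sorted, swing the red box's lid fully shut. Leave the hammer, tin and wire brush alone.

Things in the scene. Friction and masses are not known exactly. Their poses are not given: they have to be found in the camera images.
- blank_a_center (a point): centre of one of three look-alike forging blanks: dark square bar 110 mm long, 30 x 30 mm, both ends dipped in yellow, lying loose on the steel bench (this point is 15 mm above its underside). Local x runs along its length, z up. Solid blanks weigh 0.70 to 0.86 kg, hollow ones 0.28 to 0.34 kg; the letter says nothing about the kind.
- blank_b_center (a point): centre of one of three look-alike forging blanks: dark square bar 110 mm long, 30 x 30 mm, both ends dipped in yellow, lying loose on the steel bench (this point is 15 mm above its underside). Local x runs along its length, z up. Solid blanks weigh 0.70 to 0.86 kg, hollow ones 0.28 to 0.34 kg; the letter says nothing about the kind.
- blank_c_center (a point): centre of one of three look-alike forging blanks: dark square bar 110 mm long, 30 x 30 mm, both ends dipped in yellow, lying loose on the steel bench (this point is 15 mm above its underside). Local x runs along its length, z up. Solid blanks weigh 0.70 to 0.86 kg, hollow ones 0.28 to 0.34 kg; the letter says nothing about the kind.
- blue_tray: open blue steel tray for solid blanks, fixed to the bench, 150 (x) x 220 (y) x 45 mm high, walls and bottom 4 mm. Origin at the centre of its underside; room for two blanks side by side, lengthways along x, at y = +45 and -45 mm.
- red_box: red steel box for hollow blanks, fixed to the bench, same size, walls and origin as the tray (150 x 220 x 45 mm, 4 mm), with a lid hinged along its far (+x) rim. It may stand left or right of the robot.
- lid (a joint): angle of the red box's lid: 0 shut, about 1.57 upright; starts open at 1.5 to 1.75. The stiff hinge stays where it is left; pushing it takes about 1 to 4 N near the free edge, all the way down to 0.
- lid_hinge (a point): middle of the lid's hinge line, on the red box's far rim, 45 mm above the box's underside and 75 mm along the box's +x; its axes are the box's (the lid turns about y).
- lid_edge (a point): middle of the lid's free edge; the lid is a plain 4 mm plate 220 mm wide that reaches 150 mm from the hinge, without a handle; z points out of its outer face (up when shut).
- hammer_grip (a point): handle of a 300 mm hand hammer lying across the far side of the bench; a bystander
- tin: green tin, 66 mm in diameter and 100 mm high, standing on the far side; origin at its foot; a bystander
- wire_brush_grip (a point): handle of a wire brush lying on the far side; a bystander
Things that resemble listed ones, but are neither listed nor needed, are in the scene too. What is shaped like the part that bears blank_a_center but orange or pink is not meant.

How it is judged:
By the outcome, as a careful person would: the job done as asked, in the order asked, and still so for the second after the job is handed in, with the robot touching nothing.
It also fails if it takes over 72 s, if anything falls off the work surface, if the arm or the gripper's body presses on something with over 40 N, if the wrist force passes 120 N, or if a joint passes its speed limit or range.

ROBOT

A 6-joint arm with a two-finger parallel gripper is mounted at the origin on the work surface. World frame = base frame: x ahead of the robot, y to its left, z up, the work surface at z = 0. Lengths are in m, angles in rad, forces in N, time in s.
With the tool pointing down it reaches from about 0.35 to 0.85 m from the base axis. Payload 8.1 kg.
Tool frame: the origin (TCP) lies at the centre of the arm's flange, where the gripper is bolted on; the fingertips stand 186 mm ahead of it and the grasp point (between the pads) lies 167 mm ahead of it; z points along the fingers, y is the direction in which the jaws open and shut (so a half turn about z gives the same grasp; the last joint's range is limited). The gripper opens to 93 mm and grips with 3 to 60 N. Pads are 15 mm wide; open, the fingers measure 128 mm over their backs; the gripper's body (75 mm by 188 mm) begins 65 mm behind the grasp point.
Start: joints at [-1.377, 0.13, 1.488, -0, 1.523, -0.085], TCP at [0.165, -0.577, 0.405] pointing down, gripper open.
Joint ranges: [-2.96, 2.96], [-0.89, 2.26], [0.02, 2.5], [-1.34, 4.48], [0, 2.73], [-2.66, 2.66]. Speed limits (rad/s): [2.39, 2.39, 2.79, 3.14, 3.14, 3.14].

INTERFACE

Orientations are given as a rotation vector (axis times angle).
In Python, from plant import robot, viewer, order gives the robot as it stands.
- The arm moves only by the tool apply_moves, never from a script. Its argument "deltas" is a list of rows, each a list of 3 entries, a list of its own where there are three numbers: the finger opening in mm, from 0 to 93, then the shift along the tool's x, y, z in mm, then the turn about the tool's z in rad. In form: [[grip, [dx, dy, dz], yaw], ...]. A call has 1 to 5 rows; each row shifts and turns the commanded pose from where the row before left it, along the tool's axes as they then stand; what a row does not reach is not made up. A row lasts 1/8 s, in which the tool goes at most 62.5 mm and 10.7 degrees, less where a joint would pass 70% of its speed; a pose out of reach is approached as far as the arm can. A call is refused whole if a number of a shift passes 62.5 or a number of a turn 0.188, either way. A call with a gripper value outside its range is refused whole. The fingers move at their own pace and stop on an object; "grip_force" is the grip in N (left out, the last holds). Time passes only in rows, so rows that do not move let the fingers close. It gives the time, the measured TCP pose, the force and the opening at its end, in the units of the state.
- robot.read_state(): the state, without advancing time (a new reading comes with each control period).
- viewer.read_camera(name): name is "scene" or "top" or "wrist"; returns the picture (420x560x3 uint8, blue, green, red); there is no depth.
- viewer.get_calibration(name): a dict with "fx", "fy", "cx", "cy" (pixels), "R" (3x3) and "t" (3): a world point X has camera coordinates R X + t. Camera axes: x right, y down, z forward; pixel columns grow to the right and rows downward; lengths in m; the calibration is good to about 2 mm. A picture is of the moment at which its call begins: read the wrist's pose just before it. get_calibration takes no time and is no camera call; for the wrist camera it gives the pose at the moment of the call.
- order.close_job(): hands the job in, once; it reports no verdict.
The state is a dict: "t": time; "q": joint angles; "dq": joint speeds; "joint_torque": joint torques, N m; "tool_pos": TCP position; "orientation": TCP orientation; "force": force on the tool from outside, world axes, zero at the start; "wrist_torque": the same for the moment, N m; "opening": finger opening in m.
Only numpy, scipy, OpenCV 4.12 (cv2) and the standard library are available. Lean on these libraries where they do the work, as an engineer would, in place of code of your own. Each camera call takes 0.05 s, during which the arm holds its last target. There are 200 camera calls.

## Working session

There is one attempt and no reset: what is moved stays moved. The work goes in short steps, Python scripts to look and compute and a tool call to move; the robot and the scene stay as the last step left them, time stands still between calls to the robot, and variables do not carry over. Pictures are saved under pics/ and viewed, about 8 in all and at most 12, crops included, and the job is handed in when it is done.

Besides the shell and the picture viewer there is one more tool, called after ">>>" as name([rows], argument=value, ...), one row to a line, values as JSON. apply_moves: Moves the arm, as the interface text tells. Its arguments: {"type":"object","properties":{"deltas":{"type":"array"},"grip_force":{"type":"number"}},"required":["deltas"]}

```bash
mkdir -p pics; ls
cat > h.py <<'E'
from plant import robot, viewer, order
import numpy as np, cv2
def snap(n,f):
    im=np.array(viewer.read_camera(n)); cv2.imwrite('pics/'+f,im); return im
def px2w(cal,u,v,z):
    R=np.array(cal['R']);t=np.array(cal['t']);C=-R.T@t
    d=R.T@np.array([(u-cal['cx'])/cal['fx'],(v-cal['cy'])/cal['fy'],1])
    return C+d*(z-C[2])/d[2]
def w2px(cal,X):
    p=np.array(cal['R'])@np.array(X)+np.array(cal['t'])
    return cal['fx']*p[0]/p[2]+cal['cx'],cal['fy']*p[1]/p[2]+cal['cy']
E
python3 - <<'E'
from h import *
print(robot.read_state())
a=snap('top','top1.png');b=snap('scene','scene1.png')
for n in('top','scene'):
    c=viewer.get_calibration(n);print(n,c['fx'],-np.array(c['R']).T@c['t'])
E
```

```text
pics
{'t': 0.0, 'q': array([-1.37737040e+00,  1.31149141e-01,  1.48927690e+00, -7.27125644e-06,
        1.52298637e+00, -8.53884713e-02]), 'dq': array([-0.00205324, -0.00078774, -0.00159652, -0.00138041, -0.00171606,
       -0.0017219 ]), 'joint_torque': array([-2.01427043e-03, -5.59844041e+01, -4.91760314e+01,  7.67115480e-02,
        3.52184486e-02, -1.69374184e-04]), 'tool_pos': array([ 0.16511245, -0.57659738,  0.40369562]), 'orientation': array([-3.10931545e+00, -4.36291541e-01,  1.65632144e-04]), 'force': array([ 0.48606758,  0.18444955, -0.26908105]), 'wrist_torque': array([-0.01785322,  0.01939078,  0.00713197]), 'opening': 0.09299511100259492}
top 415.62609373844333 [ 0.38968416 -0.01659562  1.20297388]
scene 396.1020652331997 [0.82694549 0.43474145 0.83265768]
```

View pics/top1.png

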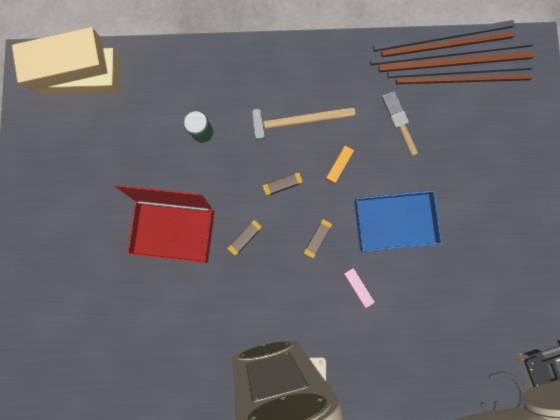

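View pics/scene1.png

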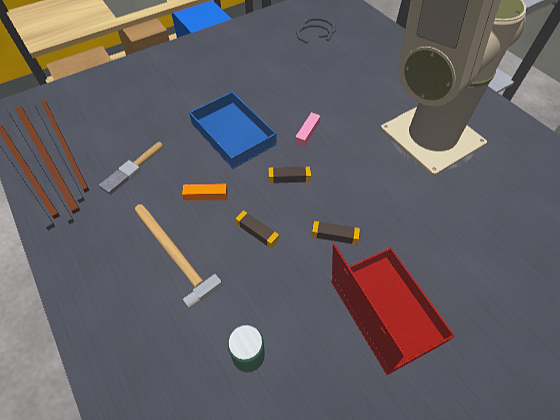

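The top view shows three yellow-ended blanks at about (283,184), (245,237) and (318,239). The red box is on the left at (172,232), with its lid open at the far rim, and the blue tray is on the right at (398,221). The orange and pink bars are decoys.

Run:
```python
from h import *
c=viewer.get_calibration('top');im=cv2.imread('pics/top1.png');hsv=cv2.cvtColor(im,cv2.COLOR_BGR2HSV)
for (u,v) in((283,184),(245,237),(318,239)):
    m=cv2.inRange(hsv,(20,120,90),(32,255,255));k=np.zeros_like(m);cv2.circle(k,(u,v),28,255,-1);m&=k
    ys,xs=np.nonzero(m);P=np.float32(np.c_[xs,ys]);_,l,ce=cv2.kmeans(P,2,None,(3,50,.1),5,cv2.KMEANS_PP_CENTERS)
    A,B=[px2w(c,*q,.027) for q in ce];d=B-A
    print('blank',((A+B)/2).round(4),'sep',np.linalg.norm(d).round(3),'yaw',np.degrees(np.arctan2(d[1],d[0])).round(1)%180,len(xs))
for n,m in(('blue',cv2.inRange(hsv,(100,120,50),(125,255,255))),('red',cv2.inRange(hsv,(0,150,50),(4,255,255))|cv2.inRange(hsv,(174,150,50),(180,255,255)))):
    m[:130]=0; m[330:]=0
    cs=max(cv2.findContours(m,0,2)[0],key=cv2.contourArea)
    ap=cv2.approxPolyDP(cv2.convexHull(cs),5,True)[:,0]
    for p in ap: print(n,p,px2w(c,*p,.045).round(3))
big=cv2.resize(im[170:280,105:445],None,fx=2.3,fy=2.3,interpolation=2);cv2.imwrite('pics/crop.png',big)
```

```text
blank [ 0.5945 -0.0029  0.027 ] sep 0.098 yaw 108.3 93
blank [0.4432 0.1081 0.027 ] sep 0.098 yaw 135.3 91
blank [ 0.4358 -0.099   0.027 ] sep 0.098 yaw 148.7 95
blue [434 191] [ 0.558 -0.427  0.045]
blue [441 243] [ 0.413 -0.437  0.045]
blue [361 249] [ 0.402 -0.216  0.045]
blue [357 198] [ 0.544 -0.212  0.045]
red [115 185] [0.6   0.473 0.045]
red [200 194] [0.567 0.23  0.045]
red [212 211] [0.518 0.196 0.045]
red [206 261] [0.379 0.213 0.045]
red [128 253] [0.407 0.431 0.045]
```

View pics/crop.png

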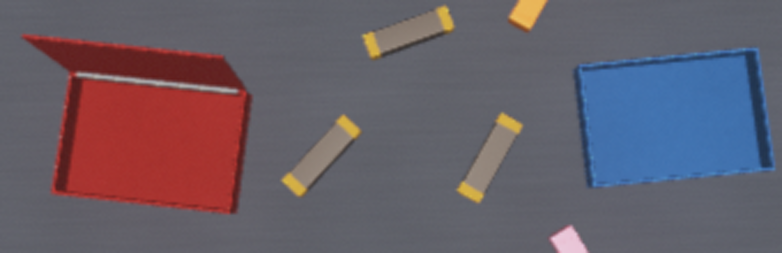

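```bash
cat >> h.py <<'E'
def pose():
    from scipy.spatial.transform import Rotation as Ro
    s=robot.read_state();x=Ro.from_rotvec(s['orientation']).as_matrix()[:,0]
    return s,np.r_[s['tool_pos']*1000,np.degrees(np.arctan2(x[1],x[0]))]
def plan(p,wps,step=58):
    """p: x,y,z mm,yaw deg (tool down); wps: (x,y,z,yaw,grip). prints rows of tool deltas"""
    p=np.array(p,float);rows=[]
    for w in wps:
        d=np.array(w[:4])-p;n=max(1,int(np.ceil(max(np.linalg.norm(d[:3])/step,abs(d[3])/10.2))))
        for i in range(n):
            r=(np.array(w[:4])-p)/(n-i);a=np.radians(p[3]);c,s=np.cos(a),np.sin(a)
            q=[round(c*r[0]+s*r[1]),round(s*r[0]-c*r[1]),round(-r[2])];t=round(-np.radians(r[3]),3)
            p+=[c*q[0]+s*q[1],s*q[0]-c*q[1],-q[2],-np.degrees(t)];rows.append([w[4],q,t])
    for i in range(0,len(rows),5): print(str(rows[i:i+5]).replace(' ',''))
    print('end',p.round(1).tolist())
E
python3 - <<'E'
from h import *
s,p=pose();print(p)
plan(p,[(436,-99,300,-31.3,93),(436,-99,300,-31.3,93)])
E
```

```text
[ 165.0975988  -576.62538658  403.77206587   15.97376778]
[[93,[39,-38,10],np.float64(0.083)],[93,[36,-42,10],np.float64(0.082)],[93,[32,-44,10],np.float64(0.083)],[93,[29,-47,11],np.float64(0.082)],[93,[25,-49,10],np.float64(0.083)]]
[[93,[20,-51,11],np.float64(0.082)],[93,[16,-53,10],np.float64(0.083)],[93,[12,-54,11],np.float64(0.082)],[93,[7,-54,10],np.float64(0.083)],[93,[3,-55,11],np.float64(0.082)]]
[[93,[0,0,0],np.float64(0.0)]]
end [436.0, -98.7, 299.8, -31.3]
```

>>> apply_moves([
  [93, [39, -38, 10], 0.083],
  [93, [36, -42, 10], 0.082],
  [93, [32, -44, 10], 0.083],
  [93, [29, -47, 11], 0.082],
  [93, [25, -49, 10], 0.083],
], grip_force=30)

```text
t: 0.72
tool_pos: [0.3016, -0.3367, 0.353]
orientation: [-3.134, 0.216, 0.0]
force: [1.4, -0.3, 0.3]
opening: 0.093
```

>>> apply_moves([
  [93, [20, -51, 11], 0.082],
  [93, [16, -53, 10], 0.083],
  [93, [12, -54, 11], 0.082],
  [93, [7, -54, 10], 0.083],
  [93, [3, -55, 11], 0.082],
])

```text
t: 1.35
tool_pos: [0.4365, -0.0971, 0.3004]
orientation: [3.024, -0.851, 0.001]
force: [1.2, 0.0, 0.5]
opening: 0.0931
```

>>> apply_moves([
  [93, [0, 0, 0], 0],
  [93, [0, 0, 0], 0],
])

```text
t: 1.6
tool_pos: [0.4359, -0.0988, 0.3005]
orientation: [3.026, -0.844, -0.001]
force: [0.3, 0.3, 0.2]
opening: 0.0928
```

```bash
sed -i 's/round(-np.radians(r\[3\]),3)/float(round(-np.radians(r[3]),3))/' h.py
python3 - <<'E'
from h import *
s,p=pose();print(p,s['force'],s['t']);im=snap('wrist','w1.png')
c=viewer.get_calibration('wrist')
for z,y in((.03,-31.3),):
    d=np.array([np.cos(np.radians(y)),np.sin(np.radians(y))])*.055;C=np.array([.436,-.099])
    print([np.round(w2px(c,[*(C+k*d),z])) for k in(-1,0,1)])
E
```

```text
[435.87031411 -98.78572436 300.47069471 -31.18547791] [0.28139726 0.26242327 0.21264579] 1.6
[array([278., 272.]), array([278., 214.]), array([278., 147.])]
```

View pics/w1.png

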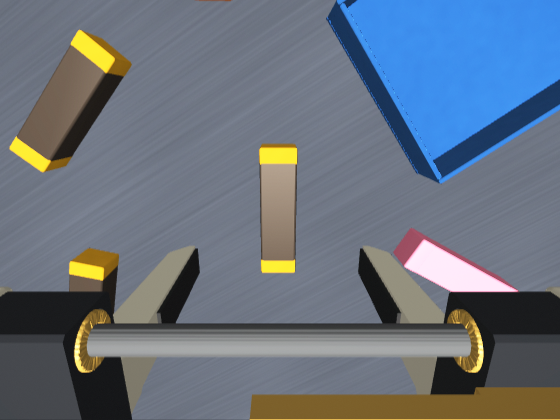

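The wrist view confirms the blank: its axis is at column 278 and it spans rows 145–272, within about 1 mm of the prediction. The tool tracks well, so I'll descend, grip and lift.

>>> apply_moves([
  [93, [0, 0, 50], 0],
  [93, [0, 0, 45], 0],
  [93, [0, 0, 15], 0],
  [93, [0, 0, 0], 0],
  [30, [0, 0, 0], 0],
])

```text
t: 2.28
tool_pos: [0.437, -0.0996, 0.1927]
orientation: [3.025, -0.848, 0.005]
force: [0.5, -0.6, -0.3]
opening: 0.0872
```

>>> apply_moves([
  [20, [0, 0, 0], 0],
  [20, [0, 0, 0], 0],
  [20, [0, 0, 0], 0],
  [20, [0, 0, 0], 0],
], grip_force=40)

```text
t: 2.78
tool_pos: [0.4361, -0.0988, 0.1908]
orientation: [3.025, -0.847, 0.0]
force: [-0.7, -0.2, -0.1]
opening: 0.0475
```

>>> apply_moves([
  [20, [0, 0, -20], 0],
  [20, [0, 0, -45], 0],
  [20, [0, 0, -45], 0],
  [20, [0, 0, 0], 0],
  [20, [0, 0, 0], 0],
])

```text
t: 3.4
tool_pos: [0.4359, -0.0988, 0.3002]
orientation: [-3.025, 0.847, 0.001]
force: [-0.2, -0.1, -0.2]
opening: 0.02
```

>>> apply_moves([
  [20, [0, 0, 0], 0],
])

```text
t: 3.52
tool_pos: [0.4354, -0.0986, 0.299]
orientation: [-3.025, 0.847, 0.005]
force: [0.4, -0.7, -0.6]
opening: 0.0198
```

Run:
```python
from h import *
s,p=pose();print(p,s['force'],s['opening'])
R=lambda y:np.array([[np.cos(y),-np.sin(y)],[np.sin(y),np.cos(y)]])
T=np.array([479,-323]);ty=np.radians(3.3);B=np.array([467,313]);by=np.radians(-7.2)
for nm,O,y in(('tray',T,ty),('box',B,by)):
  for yy in(50,-50): print(nm,yy,(O+R(y)@[-5,yy]).round())
t=T+R(ty)@[-5,50];print('tray:');plan(p,[(*t,300,3.3,20)])
t=B+R(by)@[-8,50];print('box:');plan(p,[(*t,300,-7.2,20)])
```

```text
[435.3891947  -98.64999734 299.03241162 -31.29566129] [ 0.43331039 -0.70748631 -0.55043803] 0.019835788985696323
tray 50 [ 471. -273.]
tray -50 [ 477. -373.]
box 50 [468. 363.]
box -50 [456. 264.]
tray:
[[20,[30,33,0],-0.151],[20,[25,37,0],-0.151],[20,[19,40,0],-0.151],[20,[14,43,-1],-0.151]]
end [471.4, -273.7, 300.0, 3.3]
box:
[[20,[-27,-51,0],-0.053],[20,[-24,-53,0],-0.053],[20,[-21,-54,0],-0.052],[20,[-18,-55,0],-0.053],[20,[-16,-56,0],-0.052]]
[[20,[-13,-56,0],-0.053],[20,[-9,-57,0],-0.052],[20,[-7,-58,-1],-0.053]]
end [465.1, 363.9, 300.0, -7.2]
```

The fingers move only about 10 mm per row, so I lifted before they had closed. I'll repeat with a narrower opening and more closing time.

>>> apply_moves([
  [60, [0, 0, 0], 0],
  [60, [0, 0, 0], 0],
  [60, [0, 0, 0], 0],
  [60, [0, 0, 0], 0],
  [60, [0, 0, 0], 0],
])

```text
t: 4.15
tool_pos: [0.4361, -0.0989, 0.3008]
orientation: [3.025, -0.847, 0.0]
force: [0.0, -0.9, -0.0]
opening: 0.0594
```

>>> apply_moves([
  [60, [0, 0, 50], 0],
  [60, [0, 0, 45], 0],
  [50, [0, 0, 15], 0],
  [20, [0, 0, 0], 0],
  [20, [0, 0, 0], 0],
])

```text
t: 4.78
tool_pos: [0.4372, -0.0993, 0.1926]
orientation: [3.025, -0.847, 0.005]
force: [-0.7, 0.6, 0.5]
opening: 0.0347
```

>>> apply_moves([
  [20, [0, 0, 0], 0],
  [20, [0, 0, 0], 0],
  [20, [0, 0, 0], 0],
])

```text
t: 5.15
tool_pos: [0.4372, -0.0993, 0.1927]
orientation: [3.025, -0.847, 0.006]
force: [-1.1, 0.5, 7.7]
opening: 0.0297
```

>>> apply_moves([
  [20, [0, 0, -20], 0],
  [20, [0, 0, -45], 0],
  [20, [0, 0, -45], 0],
  [20, [0, 0, 0], 0],
  [20, [0, 0, 0], 0],
])

```text
t: 5.78
tool_pos: [0.4353, -0.0986, 0.299]
orientation: [-3.025, 0.847, 0.004]
force: [-0.6, -0.4, -8.8]
opening: 0.0299
```

>>> apply_moves([
  [20, [0, 0, 0], 0],
  [20, [0, 0, 0], 0],
])

```text
t: 6.02
tool_pos: [0.4354, -0.0986, 0.2989]
orientation: [-3.025, 0.847, 0.005]
force: [-0.3, 0.3, -9.0]
opening: 0.0296
```

Force is -9 N, so the first blank is solid and goes to the tray at y=+50.

>>> apply_moves([
  [20, [30, 33, 0], -0.151],
  [20, [25, 37, 0], -0.151],
  [20, [19, 40, 0], -0.151],
  [20, [14, 43, 0], -0.151],
  [20, [0, 0, 0], 0],
])

```text
t: 6.65
tool_pos: [0.472, -0.2767, 0.2997]
orientation: [3.14, 0.089, -0.001]
force: [0.4, 0.7, -8.1]
opening: 0.0298
```

>>> apply_moves([
  [20, [0, 0, 45], 0],
  [20, [0, 0, 40], 0],
  [20, [0, 0, 13], 0],
  [20, [0, 0, 5], 0],
  [20, [0, 0, 0], 0],
])

```text
t: 7.28
tool_pos: [0.4728, -0.2742, 0.199]
orientation: [3.139, 0.091, 0.002]
force: [0.6, 0.1, -6.9]
opening: 0.0299
```

>>> apply_moves([
  [20, [0, 0, 4], 0],
  [20, [0, 0, 0], 0],
])

```text
t: 7.52
tool_pos: [0.4733, -0.2747, 0.1967]
orientation: [3.138, 0.091, 0.005]
force: [-4.1, 2.8, 5.8]
opening: 0.0297
```

>>> apply_moves([
  [48, [0, 0, 0], 0],
  [48, [0, 0, 0], 0],
  [48, [0, 0, 0], 0],
])

```text
t: 7.9
tool_pos: [0.4723, -0.2741, 0.1942]
orientation: [3.14, 0.091, 0.001]
force: [-0.2, -0.0, -0.3]
opening: 0.0478
```

>>> apply_moves([
  [48, [0, 0, -25], 0],
  [60, [0, 0, -50], 0],
  [60, [0, 0, -30], 0],
  [60, [0, 0, 0], 0],
])

```text
t: 8.4
tool_pos: [0.4732, -0.2747, 0.3022]
orientation: [3.136, 0.091, 0.008]
force: [0.9, 0.4, -0.5]
opening: 0.0595
```

Run:
```python
from h import *
s,p=pose();print(p,s['force'],s['opening'])
plan(p,[(594.5,-3,300,-71.7,62)])
```

```text
[ 473.15128303 -274.72162318  302.16284211    3.31255842] [ 0.89702529  0.3741328  -0.54710499] 0.05948779239537742
[[62,[17,-33,0],0.164],[62,[11,-35,0],0.164],[62,[6,-37,0],0.164],[62,[-1,-37,0],0.163],[62,[-6,-37,1],0.164]]
[[62,[-13,-35,0],0.163],[62,[-18,-33,1],0.164],[62,[-23,-29,0],0.163]]
end [594.3, -2.8, 300.2, -71.7]
```

>>> apply_moves([
  [62, [17, -33, 0], 0.164],
  [62, [11, -35, 0], 0.164],
  [62, [6, -37, 0], 0.164],
  [62, [-1, -37, 0], 0.163],
  [62, [-6, -37, 1], 0.164],
])

```text
t: 9.02
tool_pos: [0.5478, -0.1031, 0.296]
orientation: [2.913, -1.175, -0.003]
force: [-0.5, 0.7, -0.7]
opening: 0.0619
```

>>> apply_moves([
  [62, [-13, -35, 0], 0.163],
  [62, [-18, -33, 1], 0.164],
  [62, [-23, -29, 0], 0.163],
  [62, [0, 0, 0], 0],
  [62, [0, 0, 0], 0],
])

```text
t: 9.65
tool_pos: [0.5897, -0.0228, 0.2951]
orientation: [-2.554, 1.796, 0.018]
force: [0.2, -0.5, 0.7]
opening: 0.0619
```

Run:
```python
from h import *
s,p=pose();print(p,s['force'])
c=viewer.get_calibration('wrist');im=snap('wrist','w2.png')
hsv=cv2.cvtColor(im,cv2.COLOR_BGR2HSV);m=cv2.inRange(hsv,(24,170,200),(32,255,255));m[285:]=0
n,l,st,ce=cv2.connectedComponentsWithStats(m)
for i in range(1,n):
    if st[i,4]>80: print(st[i],ce[i].round(),px2w(c,*ce[i],.03).round(3))
print([np.round(w2px(c,[.5945+k*.055*np.cos(np.radians(-71.7)),-.003+k*.055*np.sin(np.radians(-71.7)),.03])) for k in(-1,0,1)])
```

```text
[589.73041811 -22.81026556 295.10478108 -70.22233456] [ 0.1719957  -0.51885822  0.6750491 ]
[ 260    0   79   67 1148] [304.  16.] [ 0.622 -0.158  0.03 ]
[249 164  38  17 589] [267. 172.] [ 0.611 -0.049  0.03 ]
[250 274  34  11 329] [266. 280.] [0.58  0.043 0.03 ]
[array([267., 286.]), array([268., 229.]), array([269., 163.])]
```

Run:
```python
from h import *
s,p=pose()
plan(p,[(595,-3,295,-71.6,62),(595,-3,250,-71.6,62),(595,-3,205,-71.6,62),(595,-3,190,-71.6,55)])
```

```text
[[62,[-17,-12,0],0.024],[62,[0,0,45],-0.0],[62,[0,0,45],-0.0],[55,[0,0,15],-0.0]]
end [595.3, -3.0, 190.5, -71.6]
```

>>> apply_moves([
  [62, [-17, -12, 0], 0.024],
  [62, [0, 0, 45], 0],
  [62, [0, 0, 45], 0],
  [55, [0, 0, 15], 0],
  [40, [0, 0, 0], 0],
])

```text
t: 10.32
tool_pos: [0.5939, -0.0139, 0.1906]
orientation: [-2.538, 1.788, 0.032]
force: [0.7, 0.4, 0.6]
opening: 0.0491
```

>>> apply_moves([
  [20, [0, 0, 0], 0],
  [20, [0, 0, 0], 0],
  [20, [0, 0, 0], 0],
  [20, [0, 0, 0], 0],
])

```text
t: 10.82
tool_pos: [0.5953, -0.014, 0.1934]
orientation: [-2.537, 1.786, 0.024]
force: [-0.4, -0.9, 7.0]
opening: 0.0295
```

>>> apply_moves([
  [20, [0, 0, -20], 0],
  [20, [0, 0, -45], 0],
  [20, [0, 0, -45], 0],
  [20, [0, 0, 0], 0],
  [20, [0, 0, 0], 0],
])

```text
t: 11.45
tool_pos: [0.5933, -0.0183, 0.3012]
orientation: [-2.538, 1.787, 0.029]
force: [-0.5, -0.9, -3.1]
opening: 0.0297
```

>>> apply_moves([
  [20, [0, 0, 0], 0],
  [20, [0, 0, 0], 0],
])

```text
t: 11.7
tool_pos: [0.593, -0.0182, 0.2994]
orientation: [-2.539, 1.788, 0.033]
force: [-0.7, -0.4, -3.2]
opening: 0.0297
```

Run:
```python
from h import *
s,p=pose();print(p,s['force'],s['opening'])
R=lambda y:np.array([[np.cos(y),-np.sin(y)],[np.sin(y),np.cos(y)]])
T=np.array([479,-323]);ty=np.radians(3.3);B=np.array([467,313]);by=np.radians(-7.2)
t=T+R(ty)@[-5,-50];print('tray:');plan(p,[(*t,300,3.3,20)],50)
t=B+R(by)@[-8,50];print('box:');plan(p,[(450,150,360,-30,20),(*t,360,-7.2,20)],50)
```

```text
[592.97879418 -18.16897683 299.35878326 -70.27206459] [-0.71417581 -0.41669496 -3.17503238] 0.029705864152826614
tray:
[[20,[37,29,0],-0.161],[20,[32,34,0],-0.16],[20,[26,39,0],-0.161],[20,[19,42,0],-0.16],[20,[12,45,0],-0.161]]
[[20,[5,46,0],-0.16],[20,[-2,47,0],-0.161],[20,[-10,46,-1],-0.16]]
end [476.8, -373.3, 300.4, 3.3]
box:
[[20,[-41,16,-12],-0.141],[20,[-43,9,-12],-0.14],[20,[-44,4,-12],-0.141],[20,[-44,-3,-12],-0.14],[20,[-44,-9,-13],-0.141]]
[[20,[-19,-39,0],-0.08],[20,[-15,-40,0],-0.079],[20,[-12,-41,0],-0.08],[20,[-9,-42,0],-0.079],[20,[-6,-42,0],-0.08]]
end [465.5, 363.8, 360.4, -7.2]
```

The third force reading, -3.2 N, means this blank is hollow. Joint 6 reached its limit, so I gripped the blank about 10 mm off-centre along its length, and I'll allow for that. Next, to the box.

>>> apply_moves([
  [20, [-41, 16, -12], -0.141],
  [20, [-43, 9, -12], -0.14],
  [20, [-44, 4, -12], -0.141],
  [20, [-44, -3, -12], -0.14],
  [20, [-44, -9, -13], -0.141],
])

```text
t: 12.32
tool_pos: [0.4486, 0.1484, 0.3676]
orientation: [-2.997, 0.796, 0.009]
force: [-0.0, 1.2, -3.2]
opening: 0.0294
```

Run:
```python
from h import *
s,p=pose();print(p,s['force'],s['opening'])
R=lambda y:np.array([[np.cos(y),-np.sin(y)],[np.sin(y),np.cos(y)]])
B=np.array([467,313]);by=np.radians(-7.2)
t=B+R(by)@[6,50];plan(p,[(*t,345,-7.2,20)],48)
```

```text
[448.63030731 148.35039751 367.6108381  -29.7421333 ] [-0.01563208  1.235048   -3.15935559] 0.0294323139891706
[[20,[-16,-40,5],-0.079],[20,[-13,-41,4],-0.079],[20,[-9,-42,5],-0.078],[20,[-6,-43,4],-0.079],[20,[-3,-43,5],-0.078]]
end [478.7, 361.8, 344.6, -7.2]
```

>>> apply_moves([
  [20, [-16, -40, 5], -0.079],
  [20, [-13, -41, 4], -0.079],
  [20, [-9, -42, 5], -0.078],
  [20, [-6, -43, 4], -0.079],
  [20, [-3, -43, 5], -0.078],
])

```text
t: 12.95
tool_pos: [0.481, 0.363, 0.353]
orientation: [-3.095, 0.199, -0.004]
force: [0.7, -0.3, -2.2]
opening: 0.0297
```

>>> apply_moves([
  [20, [0, 0, 30], 0],
  [20, [0, 0, 10], 0],
  [20, [0, 0, 0], 0],
])

```text
t: 13.32
tool_pos: [0.4809, 0.3625, 0.3125]
orientation: [-3.095, 0.204, -0.001]
force: [0.2, 0.6, -2.7]
opening: 0.0299
```

Run:
```python
from h import *
s,p=pose();print(p,s['force'])
c=viewer.get_calibration('wrist');im=snap('wrist','w3.png')
R=lambda y:np.array([[np.cos(y),-np.sin(y)],[np.sin(y),np.cos(y)]])
B=np.array([.467,.313]);by=np.radians(-7.2)
q=np.array([w2px(c,[*(B+R(by)@k),.045]) for k in([-.075,-.11],[-.075,.11],[.075,.11],[.075,-.11])]);print(q.round())
cv2.polylines(im,[q.astype(int)],True,(255,255,0),1);cv2.imwrite('pics/w3.png',im)
```

```text
[480.8769728  362.54817686 312.49403981  -7.52434524] [ 0.24405748  0.55148555 -2.67141389]
[[473. 304.]
 [226. 300.]
 [215. 131.]
 [509. 130.]]
```

View pics/w3.png

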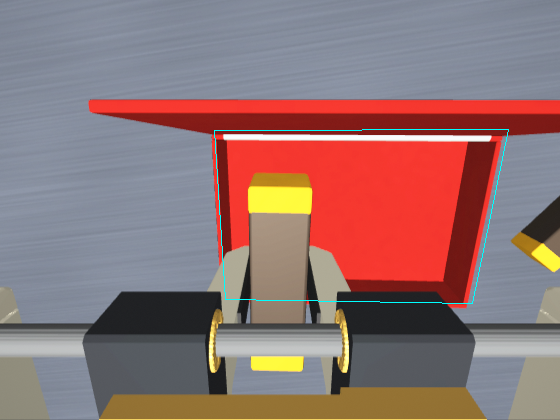

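The overlay matches the box to about 4 mm, with its actual centre near (464,316). The blank is clear of all walls, so I'll lower it.

>>> apply_moves([
  [20, [-3, 0, 45], 0],
  [20, [0, 0, 45], 0],
  [20, [0, 0, 18], 0],
  [20, [0, 0, 5], 0],
  [20, [0, 0, 3], 0],
])

```text
t: 14.0
tool_pos: [0.4801, 0.3688, 0.2002]
orientation: [-3.092, 0.203, -0.009]
force: [0.9, 1.1, -1.0]
opening: 0.0299
```

>>> apply_moves([
  [20, [0, 0, 0], 0],
])

```text
t: 14.12
tool_pos: [0.4799, 0.3688, 0.2]
orientation: [-3.092, 0.203, -0.009]
force: [1.4, 1.0, -3.1]
opening: 0.0298
```

>>> apply_moves([
  [20, [0, 3, 4], 0],
  [20, [0, 0, 0], 0],
])

```text
t: 14.38
tool_pos: [0.48, 0.3671, 0.1978]
orientation: [-3.088, 0.202, -0.012]
force: [-2.9, 3.3, 12.4]
opening: 0.0298
```

>>> apply_moves([
  [45, [0, 0, 0], 0],
  [45, [0, 0, 0], 0],
  [45, [0, 0, 0], 0],
])

```text
t: 14.75
tool_pos: [0.4786, 0.3653, 0.1938]
orientation: [-3.094, 0.203, -0.005]
force: [-0.6, 0.1, 0.6]
opening: 0.0449
```

>>> apply_moves([
  [45, [0, 0, -25], 0],
  [60, [0, 0, -50], 0],
  [60, [0, 0, -45], 0],
  [60, [0, 0, -20], 0],
  [60, [0, 0, 0], 0],
])

```text
t: 15.38
tool_pos: [0.4783, 0.36, 0.335]
orientation: [-3.092, 0.203, -0.009]
force: [-0.2, -0.5, -0.4]
opening: 0.0602
```

Run:
```python
from h import *
s,p=pose();print(p,s['force'],s['opening'],s['q'])
plan(p,[(443,108,310,-45,62)],52)
im=snap('top','top2.png')[160:290,100:450];cv2.imwrite('pics/top2c.png',cv2.resize(im,None,fx=2.2,fy=2.2,interpolation=2))
```

```text
[478.2611704  359.96220212 334.95295222  -7.50342356] [-0.21537779 -0.48749295 -0.37267442] 0.06024286759010226 [0.5493561  0.15214824 1.59326358 0.03244686 1.36691882 2.24494568]
[[62,[0,51,5],0.131],[62,[6,50,5],0.131],[62,[13,49,5],0.131],[62,[19,48,5],0.131],[62,[25,44,5],0.13]]
end [443.2, 108.1, 310.0, -45.0]
```

View pics/top2c.png

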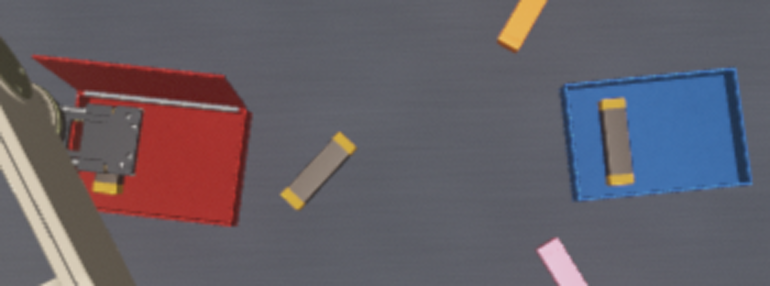

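The solid blank lies flat in the tray, and the hollow one is in the box. The joint-limit contact left about a 2.5° tool tilt, so I'll switch the planner to the full orientation and the grasp point.

```bash
cat >> h.py <<'E'
from scipy.spatial.transform import Rotation as Ro
def gplan(wps,step=52):
    """wps: grasp point x,y,z mm, tool-x yaw deg, grip; uses the measured tilt"""
    s=robot.read_state();R=Ro.from_rotvec(s['orientation']);p=s['tool_pos']*1000
    G=lambda:p+R.as_matrix()[:,2]*167
    Y=lambda:np.degrees(np.arctan2(*R.as_matrix()[[1,0],0]))
    print('grasp pt',G().round(1),'yaw',Y().round(1),'z-axis',R.as_matrix()[:,2].round(3),'q',s['q'].round(2))
    rows=[]
    for w in wps:
        n=max(1,int(np.ceil(max(np.linalg.norm(np.array(w[:3])-G())/step,abs(w[3]-Y())/9))))
        for i in range(n):
            d=np.round(R.as_matrix().T@(np.array(w[:3])-G())/(n-i));t=round(float(-np.radians((w[3]-Y())/(n-i))),3)
            p=p+R.apply(d);R=R*Ro.from_euler('z',t);rows.append([w[4],d.astype(int).tolist(),t])
    for i in range(0,len(rows),5): print(str(rows[i:i+5]).replace(' ',''))
    print('end',G().round(1),Y().round(1))
E
python3 - <<'E'
from h import *
gplan([(443,108,140,-43,62),(443,108,140,-43,62),(443,108,70,-43,62),(443,108,34,-43,62),(443,108,23.5,-43,50)])
E
```

```text
grasp pt [478.7 366.5 166.1] yaw -7.5 z-axis [ 0.006  0.041 -0.999] q [0.55 0.15 1.6  0.03 1.37 2.24]
[[62,[0,44,3],0.103],[62,[4,43,2],0.103],[62,[9,43,3],0.103],[62,[13,42,2],0.104],[62,[17,40,3],0.103]]
[[62,[21,38,2],0.104],[62,[0,0,0],0.0],[62,[1,1,35],0.0],[62,[1,1,35],0.0],[62,[0,1,36],0.0]]
[[50,[1,1,11],0.0]]
end [443.  107.6  23.2] -43.0
```

>>> apply_moves([
  [62, [0, 44, 3], 0.103],
  [62, [4, 43, 2], 0.103],
  [62, [9, 43, 3], 0.103],
  [62, [13, 42, 2], 0.104],
  [62, [17, 40, 3], 0.103],
])

```text
t: 16.05
tool_pos: [0.4469, 0.1426, 0.3087]
orientation: [-2.94, 0.991, 0.017]
force: [1.3, -0.6, 0.2]
opening: 0.0622
```

>>> apply_moves([
  [62, [21, 38, 2], 0.104],
  [62, [0, 0, 0], 0],
  [62, [0, 0, 0], 0],
])

```text
t: 16.42
tool_pos: [0.4415, 0.1012, 0.3063]
orientation: [-2.886, 1.137, 0.019]
force: [0.1, -0.5, 0.2]
opening: 0.0622
```

Run:
```python
from h import *
gplan([(443,108,90,-43,62),(443,108,40,-43,62),(443,108,24,-43,50)])
```

```text
grasp pt [442.1 108.1 139.4] yaw -43.0 z-axis [ 0.003  0.041 -0.999] q [ 0.09 -0.22  2.01  0.04  1.34  2.41]
[[62,[2,1,49],0.0],[62,[1,2,50],0.0],[50,[1,0,16],0.0]]
end [443.4 107.9  24.3] -43.0
```

>>> apply_moves([
  [62, [2, 1, 49], 0],
  [62, [1, 2, 50], 0],
  [50, [1, 0, 16], 0],
  [20, [0, 0, 0], 0],
  [20, [0, 0, 0], 0],
])

```text
t: 17.05
tool_pos: [0.4448, 0.1014, 0.1948]
orientation: [-2.884, 1.135, 0.011]
force: [0.5, 0.1, -0.3]
opening: 0.0367
```

>>> apply_moves([
  [20, [0, 0, 0], 0],
  [20, [0, 0, 0], 0],
  [20, [0, 0, 0], 0],
])

```text
t: 17.42
tool_pos: [0.4445, 0.101, 0.1948]
orientation: [-2.884, 1.137, 0.01]
force: [-2.6, -0.8, 7.4]
opening: 0.0299
```

>>> apply_moves([
  [20, [0, 0, -20], 0],
  [20, [0, 0, -45], 0],
  [20, [0, 0, -45], 0],
  [20, [0, 0, 0], 0],
  [20, [0, 0, 0], 0],
])

```text
t: 18.05
tool_pos: [0.4423, 0.0964, 0.3013]
orientation: [-2.886, 1.137, 0.017]
force: [-0.3, -0.3, -8.1]
opening: 0.0296
```

>>> apply_moves([
  [20, [0, 0, 0], 0],
  [20, [0, 0, 0], 0],
])

```text
t: 18.3
tool_pos: [0.4423, 0.0964, 0.301]
orientation: [-2.886, 1.138, 0.019]
force: [-0.6, 1.0, -7.4]
opening: 0.0298
```

Run:
```python
from h import *
R=lambda y:np.array([[np.cos(y),-np.sin(y)],[np.sin(y),np.cos(y)]])
T=np.array([479,-323]);B=np.array([464,316])
t=T+R(np.radians(3.3))@[-5,-50];print('tray');gplan([(*t,135,3.3,20)])
t=B+R(np.radians(-7.2))@[-5,-46];print('box');gplan([(*t,145,-7.2,20)])
```

```text
tray
grasp pt [442.8 103.2 134.1] yaw -43.0 z-axis [ 0.003  0.041 -0.999] q [ 0.08 -0.21  2.01  0.04  1.33  2.4 ]
[[20,[35,32,-2],-0.081],[20,[32,35,-2],-0.081],[20,[29,38,-2],-0.081],[20,[26,40,-2],-0.081],[20,[23,42,-2],-0.081]]
[[20,[19,44,-2],-0.081],[20,[16,45,-2],-0.081],[20,[12,46,-2],-0.08],[20,[9,47,-2],-0.081],[20,[4,48,-2],-0.08]]
end [ 476.7 -373.5  134.8] 3.3
box
grasp pt [442.8 103.2 134.1] yaw -43.0 z-axis [ 0.003  0.041 -0.999] q [ 0.08 -0.21  2.01  0.04  1.33  2.4 ]
[[20,[-27,-33,-1],-0.156],[20,[-21,-36,-1],-0.156],[20,[-16,-39,-1],-0.156],[20,[-9,-41,-1],-0.157]]
end [453.2 271.1 145. ] -7.2
```

At -7.4 to -8.1 N this blank is solid, so it goes to the tray at y=-50.

>>> apply_moves([
  [20, [35, 32, -2], -0.081],
  [20, [32, 35, -2], -0.081],
  [20, [29, 38, -2], -0.081],
  [20, [26, 40, -2], -0.081],
  [20, [23, 42, -2], -0.081],
])

```text
t: 18.92
tool_pos: [0.4596, -0.1429, 0.3023]
orientation: [-3.054, 0.529, 0.003]
force: [1.6, -0.3, -7.2]
opening: 0.0303
```

>>> apply_moves([
  [20, [19, 44, -2], -0.081],
  [20, [16, 45, -2], -0.081],
  [20, [12, 46, -2], -0.08],
  [20, [9, 47, -2], -0.081],
  [20, [4, 48, -2], -0.08],
])

```text
t: 19.55
tool_pos: [0.4767, -0.3817, 0.302]
orientation: [-3.098, -0.093, -0.01]
force: [0.5, -0.3, -7.3]
opening: 0.0297
```

>>> apply_moves([
  [20, [0, 0, 0], 0],
  [20, [0, 0, 0], 0],
])

```text
t: 19.8
tool_pos: [0.4765, -0.38, 0.302]
orientation: [-3.097, -0.087, -0.009]
force: [-0.3, 0.0, -7.6]
opening: 0.0298
```

Run:
```python
from h import *
gplan([(477,-373,85,3.3,20),(477,-373,42,3.3,20),(477,-373,31,3.3,20)])
```

```text
grasp pt [ 477.3 -372.8  135.1] yaw 3.2 z-axis [ 0.005  0.043 -0.999] q [-0.77  0.24  1.56  0.03  1.37  0.74]
[[20,[-1,2,50],-0.002],[20,[0,2,43],0.0],[20,[0,1,11],0.0]]
end [ 477.1 -373.4   31. ] 3.3
```

>>> apply_moves([
  [20, [-1, 2, 50], 0],
  [20, [0, 2, 43], 0],
  [20, [0, 1, 8], 0],
  [20, [0, 0, 2], 0],
  [20, [0, 0, 0], 0],
])

```text
t: 20.42
tool_pos: [0.4773, -0.3809, 0.2014]
orientation: [-3.1, -0.09, -0.013]
force: [0.0, 0.5, -6.7]
opening: 0.0295
```

>>> apply_moves([
  [20, [0, 0, 3], 0],
  [20, [0, 0, 0], 0],
])

```text
t: 20.68
tool_pos: [0.4775, -0.3813, 0.1995]
orientation: [-3.101, -0.089, -0.015]
force: [-0.6, 4.0, 5.3]
opening: 0.0295
```

>>> apply_moves([
  [46, [0, 0, 0], 0],
  [46, [0, 0, 0], 0],
  [46, [0, 0, 0], 0],
])

```text
t: 21.05
tool_pos: [0.4769, -0.3812, 0.1976]
orientation: [-3.1, -0.089, -0.012]
force: [0.6, 0.3, -1.1]
opening: 0.046
```

>>> apply_moves([
  [46, [0, 0, -25], 0],
  [10, [0, 0, -50], 0],
  [0, [0, 0, -50], 0],
  [0, [0, 0, -50], 0],
  [0, [0, 0, -25], 0],
])

```text
t: 21.68
tool_pos: [0.4758, -0.3897, 0.4012]
orientation: [-3.103, -0.089, -0.017]
force: [0.4, -1.1, 0.6]
opening: 0.0107
```

Run:
```python
from h import *
s,p=pose();print(p,s['force'],s['opening'])
im=snap('top','top3.png')[160:290,100:450];cv2.imwrite('pics/top3c.png',cv2.resize(im,None,fx=2.2,fy=2.2,interpolation=2))
```

```text
[ 475.82108408 -389.70671316  401.21167098    3.25544196] [ 0.40512928 -1.11992747  0.59657735] 0.01070441057266601
```

View pics/top3c.png

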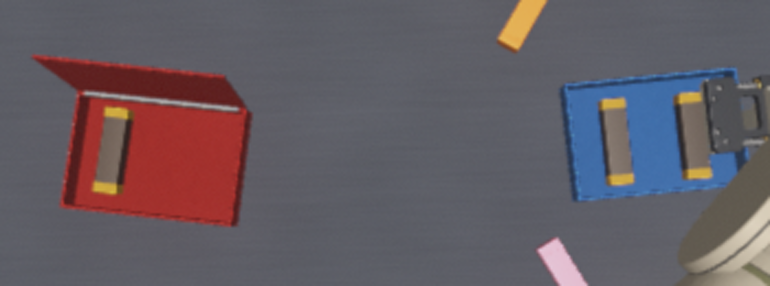

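All three blanks lie flat in the right containers: two in the tray, one in the box. For the lid, I'll go over it with closed fingers to the point beyond.

Run:
```python
from h import *
gplan([(606,297,250,-7.2,0)],50)
```

```text
grasp pt [ 478.2 -384.2  237.1] yaw 3.3 z-axis [ 0.012  0.035 -0.999] q [-0.78  0.18  1.44  0.03  1.54  0.73]
[[0,[12,-48,1],0.013],[0,[11,-48,1],0.013],[0,[11,-48,1],0.013],[0,[10,-49,1],0.013],[0,[9,-49,1],0.013]]
[[0,[9,-49,1],0.013],[0,[8,-49,1],0.013],[0,[7,-49,1],0.013],[0,[7,-49,1],0.013],[0,[6,-49,1],0.013]]
[[0,[6,-49,1],0.013],[0,[5,-49,1],0.013],[0,[4,-49,0],0.013],[0,[4,-50,1],0.014]]
end [606.  297.5 249.7] -7.2
```

>>> apply_moves([
  [0, [12, -48, 1], 0.013],
  [0, [11, -48, 1], 0.013],
  [0, [11, -48, 1], 0.013],
  [0, [10, -49, 1], 0.013],
  [0, [9, -49, 1], 0.013],
])

```text
t: 22.35
tool_pos: [0.5209, -0.144, 0.4014]
orientation: [-3.1, 0.013, -0.008]
force: [-0.7, 0.5, 0.1]
opening: 0.0006
```

>>> apply_moves([
  [0, [9, -49, 1], 0.013],
  [0, [8, -49, 1], 0.013],
  [0, [7, -49, 1], 0.013],
  [0, [7, -49, 1], 0.013],
  [0, [6, -49, 1], 0.013],
])

```text
t: 22.98
tool_pos: [0.5662, 0.0997, 0.4067]
orientation: [-3.098, 0.114, -0.006]
force: [0.2, -0.0, 0.8]
opening: 0.0004
```

>>> apply_moves([
  [0, [6, -49, 1], 0.013],
  [0, [5, -49, 1], 0.013],
  [0, [4, -49, 0], 0.013],
  [0, [4, -50, 1], 0.014],
  [0, [0, 0, 0], 0],
])

```text
t: 23.6
tool_pos: [0.6029, 0.2958, 0.4109]
orientation: [-3.094, 0.189, -0.003]
force: [0.0, 0.0, -0.5]
opening: 0.0004
```

Run:
```python
from h import *
# push path: tip follows r=135 arc; grasp pt = tip +19 mm in z
H=np.array([538,307]);a=np.radians(-7.2);ux=np.array([np.cos(a),np.sin(a)])
w=[(606,297,196,-7.2,0)]
for th in np.radians([105,92,80,68,56,45,34,24,14,6]):
    r=135;n=11   # outward offset: half finger + plate
    bx=-r*np.cos(th)+n*np.sin(th);z=45+r*np.sin(th)+4*np.cos(th)
    w.append((*(H+ux*bx),z+19,-7.2,0))
print(np.round(w,0)[:,:3].astype(int).tolist());gplan(w,56)
im=snap('scene','sc2.png')
```

```text
[[606, 297, 196], [583, 301, 193], [554, 305, 199], [525, 309, 198], [498, 312, 191], [472, 315, 178], [451, 318, 162], [433, 320, 143], [420, 322, 123], [411, 323, 101], [406, 324, 82]]
grasp pt [603.6 302.7 244.1] yaw -7.0 z-axis [ 0.004  0.041 -0.999] q [0.37 0.31 1.27 0.04 1.54 2.06]
[[0,[3,7,48],0.003],[0,[-23,-1,3],0.0],[0,[-30,0,-6],0.0],[0,[-28,0,1],0.0],[0,[-28,0,7],0.0]]
[[0,[-26,1,13],0.0],[0,[-21,0,16],0.0],[0,[-18,1,19],0.0],[0,[-13,1,20],0.0],[0,[-10,1,22],0.0]]
[[0,[-5,1,19],0.0]]
end [405.5 323.3  81.9] -7.2
```

View pics/sc2.png

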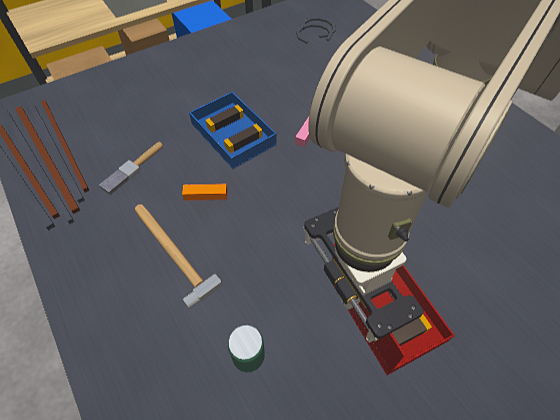

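The two solids sit flat in the tray. The gripper is above and beyond the lid, clear of the tin at (246,345). I'll lower it and push along the arc.

>>> apply_moves([
  [0, [3, 7, 48], 0.003],
  [0, [-15, -1, 3], 0],
  [0, [-15, 0, 0], 0],
  [0, [-16, 0, -3], 0],
  [0, [0, 0, 0], 0],
])

```text
t: 24.28
tool_pos: [0.5598, 0.293, 0.3646]
orientation: [-3.094, 0.2, -0.006]
force: [0.6, -0.2, 0.5]
opening: 0.0006
```

>>> apply_moves([
  [0, [-20, 0, -2], 0],
  [0, [-20, 0, 1], 0],
  [0, [-22, 0, 4], 0],
  [0, [-20, 0, 6], 0],
  [0, [-24, 1, 13], 0],
])

```text
t: 24.9
tool_pos: [0.4558, 0.3069, 0.3432]
orientation: [-3.093, 0.202, -0.01]
force: [1.0, 0.0, -0.2]
opening: 0.0009
```

Run:
```python
from h import *
print(robot.read_state()['force'])
gplan([(451,318,162,-7.2,0),(433,320,143,-7.2,0),(420,322,123,-7.2,0),(411,323,101,-7.2,0),(406,324,82,-7.2,0)])
```

```text
[ 0.9845085   0.03194227 -0.16226136]
grasp pt [457.4 313.9 176.3] yaw -7.5 z-axis [ 0.009  0.042 -0.999] q [0.49 0.02 1.72 0.03 1.38 2.18]
[[0,[-7,-3,14],-0.005],[0,[-18,1,19],0.0],[0,[-13,1,20],0.0],[0,[-9,1,22],0.0],[0,[-6,0,19],0.0]]
end [405.7 324.5  82.2] -7.2
```

>>> apply_moves([
  [0, [-7, -3, 14], 0],
  [0, [-18, 1, 19], 0],
  [0, [-13, 1, 20], 0],
  [0, [-9, 1, 22], 0],
  [0, [-6, 0, 15], 0],
])

```text
t: 25.52
tool_pos: [0.4032, 0.3178, 0.2513]
orientation: [-3.094, 0.2, -0.005]
force: [1.1, 0.1, 0.8]
opening: 0.0003
```

>>> apply_moves([
  [0, [0, 0, 6], 0],
  [0, [0, 0, 6], 0],
  [0, [0, 0, 0], 0],
])

```text
t: 25.9
tool_pos: [0.4035, 0.3185, 0.2406]
orientation: [-3.094, 0.2, -0.006]
force: [0.8, 0.8, 0.1]
opening: 0.0006
```

Run:
```python
from h import *
print(robot.read_state()['force']); gplan([])
im=snap('scene','sc3.png')
```

```text
[0.77236986 0.78206021 0.09708174]
grasp pt [404.6 325.4  73.7] yaw -7.4 z-axis [ 0.006  0.041 -0.999] q [0.56 0.03 1.91 0.03 1.18 2.24]
end [404.6 325.4  73.7] -7.4
```

View pics/sc3.png

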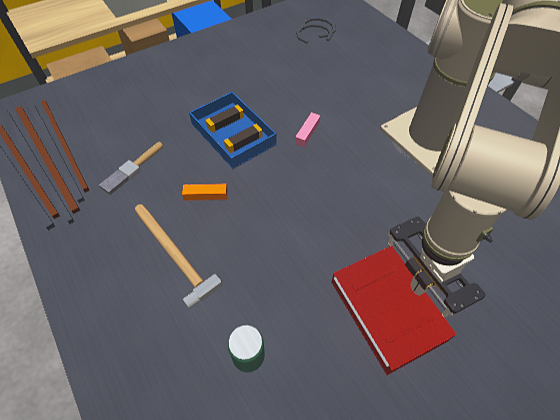

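The lid is nearly shut, with the fingers resting on it near its free edge. I'll press down until it bottoms out.

>>> apply_moves([
  [0, [0, 0, 4], 0],
  [0, [0, 0, 0], 0],
])

```text
t: 26.2
tool_pos: [0.4033, 0.3187, 0.2366]
orientation: [-3.094, 0.2, -0.006]
force: [-0.3, 0.3, 1.4]
opening: 0.0005
```

>>> apply_moves([
  [0, [0, 0, 3], 0],
  [0, [0, 0, 0], 0],
])

```text
t: 26.45
tool_pos: [0.4035, 0.319, 0.2352]
orientation: [-3.094, 0.199, -0.006]
force: [-5.8, -4.7, 13.6]
opening: 0.0006
```

>>> apply_moves([
  [0, [0, 0, 1], 0],
  [0, [0, 0, 0], 0],
])

```text
t: 26.7
tool_pos: [0.4036, 0.319, 0.235]
orientation: [-3.094, 0.199, -0.007]
force: [-9.7, -7.8, 22.2]
opening: 0.0006
```

>>> apply_moves([
  [0, [0, 0, -20], 0],
  [0, [0, 0, -50], 0],
  [0, [-20, 0, -50], 0],
  [0, [-20, 0, -40], 0],
  [0, [0, 0, 0], 0],
])

```text
t: 27.32
tool_pos: [0.3626, 0.3182, 0.3967]
orientation: [-3.089, 0.197, -0.014]
force: [0.3, -0.3, 0.8]
opening: 0.0007
```

Run:
```python
from h import *
s=robot.read_state();print(s['t'],s['force'],s['tool_pos'])
im=snap('scene','sc4.png')
c=viewer.get_calibration('scene')
H=np.array([.538,.307]);a=np.radians(-7.2);ux=np.array([np.cos(a),np.sin(a)]);uy=np.array([-ux[1],ux[0]])
for th in(0,.05,.1):
  print(th,[np.round(w2px(c,[*(H-.15*np.cos(th)*ux+k*uy),.047+.15*np.sin(th)]),1) for k in(-.11,.11)])
cv2.imwrite('pics/sc4c.png',cv2.resize(im[220:390,310:480],None,fx=3.4,fy=3.4,interpolation=2))
```

```text
27.325 [ 0.3250232  -0.33761209  0.8499487 ] [0.36255635 0.31817589 0.39672679]
0 [array([390.4, 245. ]), array([455.4, 333.1])]
0.05 [array([391.2, 243.4]), array([456.7, 332. ])]
0.1 [array([391.8, 241.9]), array([457.9, 331. ])]
```

View pics/sc4c.png

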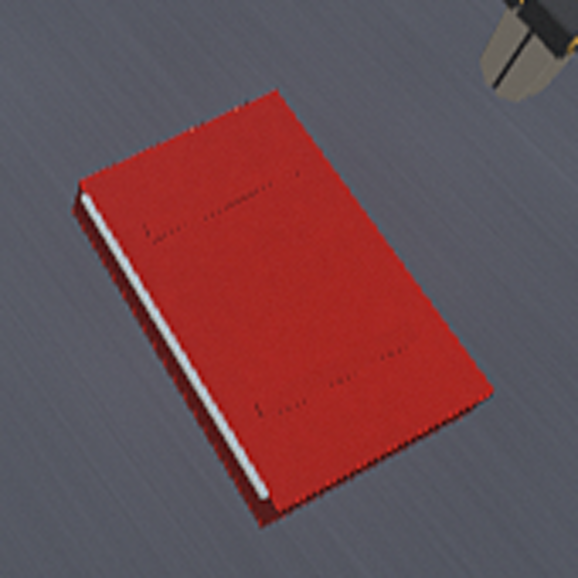

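The lid lies flat: its free corners are at about (392,247) and (455,336), which matches the prediction for 0 rad. The gripper is clear, so I'll hand the job in.

```bash
python3 -c "
from h import *
print(order.close_job())"
```

```text
the job is handed in; nothing more can be done
None
```

The job is handed in at about 27 s of the 72 s allowed. All three blanks are sorted and the red box's lid is shut.

- **Sorting:** I lifted each blank and read the wrist force. Two read about 7–9 N (solid) and went into the blue tray. One read about 3 N (hollow) and went into the red box.
- **Lid:** I swung it down from behind and pressed until the force rose to 22 N, with the fingertips at 49 mm, the height of the shut lid. In the last picture its corners match the fully shut position to about 3 pixels.
- **Last checks:** Before the lid was closed, pictures showed all three blanks lying flat and not on top of one another. The gripper was clear and touching nothing at hand-in. I never touched the hammer, tin or wire brush.
- **What went wrong on the way:**
  - My first grasp missed because I lifted before the fingers had closed, so I repeated it.
  - The last joint reached its range limit while I was picking up the hollow blank. That left the tool tilted about 2.5° and the grip about 10 mm off-centre, and I corrected for both.
  - The red box's measured position differed by about 4 mm between the top and wrist cameras. I used the corrected position.

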